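# Tip the four-way tube racks over to their 50 ml side

## Robot

A 6-joint arm with a two-finger parallel gripper is mounted at the origin on the work surface. World frame = base frame: x ahead of the robot, y to its left, z up, the work surface at z = 0. Lengths are in mm, angles in rad, forces in N, time in s.
With the tool pointing down it reaches from about 400 to 925 mm from the base axis. Payload 12.5 kg.
Tool frame: the origin (TCP) lies midway between the tips of the shut fingers; the grasp point (between the pads) lies 19 mm behind it (env.grip_depth is the distance from the TCP to the grasp point, in mm); z points along the fingers, y is the line along which they close (so a half turn about z gives the same grasp; the last joint's range is limited). The gripper opens to 95 mm and grips with 3 to 60 N. Pads are 20 mm wide; open, the fingers measure 119 mm over their backs; the gripper's body (75 mm by 180 mm) begins 59 mm behind the grasp point.
Start: joints at [1.06, 0.491, 1.559, -0, 1.092, -0.106], TCP at [246.132, 574.513, 214.661] pointing down, gripper open.
Joint ranges: [-3.1, 3.1], [-0.84, 2.19], [0.05, 2.79], [-1.13, 4.28], [0.06, 2.93], [-2.69, 2.69]. Speed limits (rad/s): [2.22, 2.22, 2.79, 3.14, 3.14, 3.14].

## Interface

Orientations are given as [roll, pitch, yaw] about the fixed x, y, z axes, in that order (R = Rz(yaw) Ry(pitch) Rx(roll)).
In Python, from cell import monitor, viewer, order, env gives the robot as it stands.
- The arm moves only by the tool move_arm, never from a script. Its argument "moves" is one flat list of numbers, 4 for each row, row after row: the shift along the tool's x, y, z normalised to -1 to 1, where 1 is 0.15 m, then the turn about the tool's z normalised to -1 to 1, where 1 is pi/2 rad. A call has 1 to 10 rows; each row shifts and turns the commanded pose from where the row before left it, along the tool's axes as they then stand; what a row does not reach is not made up. A row lasts 1/8 s, in which the tool goes at most 62.5 mm and 10.7 degrees, less where a joint would pass 70% of its speed; a pose out of reach is approached as far as the arm can. A call with a number of a shift or a turn outside -1 to 1 is refused whole. A call with a gripper value outside its range is refused whole. "claw" is the finger opening in mm, from 0 to 95.1, set as the call begins (left out, the last holds). The fingers move at their own pace and stop on an object; the grip force is fixed at half the most. Time passes only in rows, so rows that do not move let the fingers close. It gives the time, the measured TCP pose, the force, the opening and the grip force at its end, in the units of the state.
- monitor.state(): the state, without advancing time (a new reading comes with each control period).
- viewer.read_camera(name): name is "scene" or "side" or "wrist"; returns the picture (384x512x3 uint8, red, green, blue); there is no depth.
- viewer.camera_info(name): a dict with "K" (3x3 intrinsics, pixels), "camera_from_world" (4x4, takes a point from world to camera coordinates). Camera axes: x right, y down, z forward; pixel columns grow to the right and rows downward; lengths in mm; the calibration is good to about 2 mm. A picture is of the moment at which its call begins: read the wrist's pose just before it. camera_info takes no time and is no camera call; for the wrist camera it gives the pose at the moment of the call.
- order.job_done(): hands the job in; it is judged then, once.
The state is a dict: "t": time; "joints": joint angles; "qvel": joint speeds; "tau": joint torques, N m; "eef_pos": TCP position; "tcp_rot": TCP orientation; "ft_force": force on the tool from outside, world axes, zero at the start; "moment": the same for the moment, N m; "opening": opening from 0.0 (shut) to 1.0 (fully open); "grip_force": force on a finger pad.
Only numpy, scipy, OpenCV 4.12 (cv2) and the standard library are available. Lean on these libraries where they do the work, as an engineer would, in place of code of your own. Each camera call takes 0.05 s, during which the arm holds its last target. There are 200 camera calls.

## Task

Two empty four-way tube racks stand on their narrow sides, left and right on the bench, with small-tube holes on top. Push each one over with the fingertips, on the spot where it stands, so that it lies flat on the bench with its four big 50 ml tube holes facing up. Do not pick the racks up or shove them along the bench, and leave everything else on the bench where it is.

Things in the scene. Friction and masses are not known exactly. Their poses are not given: they have to be found in the camera images.
- rack_a: empty four-way tube rack, a loose hollow white plastic box 51 (x) x 175 (y) x 95 (z) mm, walls 3 mm, 0.11 to 0.23 kg. At the start it stands on a narrow side, z up. Broad face on its +x side: one row of four big 50 ml tube holes; broad face on its -x side: twelve 17 mm holes; narrow sides: many small holes. Origin: centre of the side it stands on at the start. Wanted: x axis straight up
- rack_a_mid (a point): the centre of rack_a, 47.5 mm above the bench standing, 25.5 mm lying. Big holes: 30 mm wide, half-way up, 42 mm apart; above them plain wall from 63 to 95 mm height. Pushed level on a broad face near its top the rack pivots on its far lower edge without sliding and falls by itself once leant about 30 degrees, onto the 95 mm of bench beyond that edge
- rack_b: empty four-way tube rack, a loose hollow white plastic box 51 (x) x 175 (y) x 95 (z) mm, walls 3 mm, 0.11 to 0.23 kg. At the start it stands on a narrow side, z up. Broad face on its +x side: one row of four big 50 ml tube holes; broad face on its -x side: twelve 17 mm holes; narrow sides: many small holes. Origin: centre of the side it stands on at the start. Wanted: x axis straight up
- rack_b_mid (a point): the centre of rack_b, 47.5 mm above the bench standing, 25.5 mm lying. Big holes: 30 mm wide, half-way up, 42 mm apart; above them plain wall from 63 to 95 mm height. Pushed level on a broad face near its top the rack pivots on its far lower edge without sliding and falls by itself once leant about 30 degrees, onto the 95 mm of bench beyond that edge
- rack_filled: a third rack, the same as the other two but already lying flat with its four big holes up and two blue-capped 50 ml tubes in them (119 mm high over the caps), at the back of the bench; a bystander. Origin at the centre of its underside
- tip_box: pipette tip box with a pink top, 85 x 122 x 61 mm, a bystander at the front left. Origin at the centre of its underside
- tip_lid: the tip box's loose lid, lying upside down as a shallow grey tray, 88 x 125 x 30 mm, a bystander at the front right. Origin at the centre of its underside
- bottle: amber glass bottle with a white cap, 60 mm diameter, 125 mm high, standing between the two racks towards the back; a bystander. Origin at the centre of its underside
- beaker: clear beaker, 62 mm diameter, 85 mm high, standing between the two racks towards the robot; a bystander. Origin at the centre of its underside
- pipette: blue and white hand pipette lying on the bench beyond the left rack's end, about 240 x 22 x 33 mm; a bystander. Origin on the bench under it, x axis towards its tip
- timer: flat white timer, 55 x 75 x 20 mm, beyond the right rack's end; a bystander. Origin at the centre of its underside
Not all that is in view belongs to the job. What is shaped like the rack_a but blue or purple is not meant.

How it is judged:
By the outcome, as a careful person would: the job done as asked, in the order asked, and still so for the second after the job is handed in, with the robot touching nothing.
It also fails if it takes over 42 s, if anything falls off the work surface, if the arm or the gripper's body presses on something with over 40 N, if the wrist force passes 120 N, or if a joint passes its speed limit or range.

## Working session

There is one attempt and no reset: what is moved stays moved. The work goes in short steps, Python scripts to look and compute and a tool call to move; the robot and the scene stay as the last step left them, time stands still between calls to the robot, and variables do not carry over. Pictures are saved under pics/ and viewed, at most 10 in all, crops included, and the job is handed in when it is done.

Besides the shell and the picture viewer there is one more tool, called after "Request:" by a JSON object that holds its "api" and its "payload", one argument or row to a line. move_arm: Moves the arm, as the interface text tells. Scaled input: -1 to 1 covers 0.15 m each way for a shift and pi/2 rad each way for a turn. Its arguments: {"type":"object","properties":{"moves":{"type":"array"},"claw":{"type":"number"}},"required":["moves"]}

```bash
mkdir -p pics
python3 - <<'E'
from cell import monitor, viewer, order, env
import cv2,numpy as np
for n in("scene","side"):
    im=viewer.read_camera(n);cv2.imwrite(f"pics/{n}0.png",im[:,:,::-1])
    i=viewer.camera_info(n);print(n,np.round(i["K"],1).tolist(),np.round(i["camera_from_world"],3).tolist())
s=monitor.state();print(s["t"],s["eef_pos"],s["tcp_rot"])
E
```

```text
scene [[353.8, 0.0, 257.4], [0.0, 353.8, 190.3], [0.0, 0.0, 1.0]] [[-0.602, 0.798, 0.016, 324.198], [0.558, 0.435, -0.707, -267.324], [-0.571, -0.416, -0.707, 1356.634], [0.0, 0.0, 0.0, 1.0]]
side [[420.5, 0.0, 261.8], [0.0, 420.5, 187.2], [0.0, 0.0, 1.0]] [[0.939, -0.344, 0.011, -496.277], [-0.261, -0.733, -0.628, 185.54], [0.224, 0.587, -0.778, 1249.808], [0.0, 0.0, 0.0, 1.0]]
0.1 [246.00508053 574.31827569 214.14118135] [-3.14061243e+00 -1.13054555e-04  2.73680753e+00]
```

View pics/scene0.png

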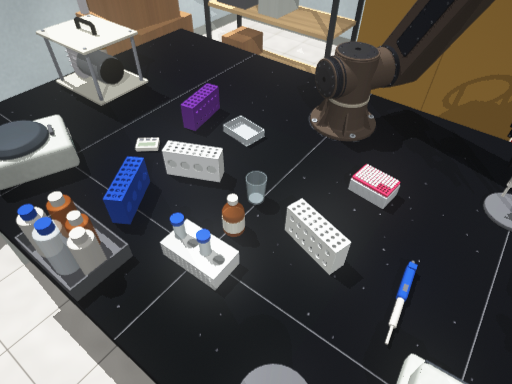

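View pics/side0.png

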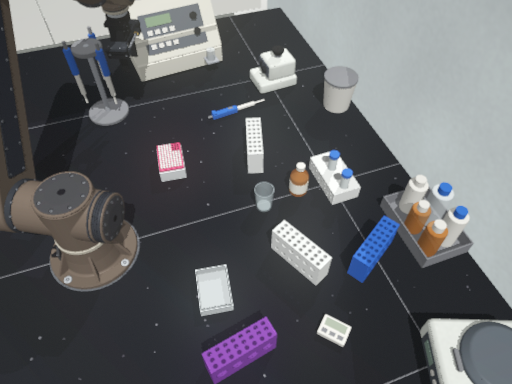

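The white pieces in the scene view at (194,161) and (316,236) are the standing racks. The blue (127,190) and purple (200,105) racks are decoys, and the white one at (200,250) with tubes is the filled bystander. I'll confirm with an enlarged crop and measure the top faces.

Run:
```python
import cv2,numpy as np
a=cv2.imread("pics/scene0.png");b=cv2.imread("pics/side0.png")
f=lambda im,x,y:cv2.resize(im[y:y+75,x:x+100],(400,300),interpolation=cv2.INTER_CUBIC)
cv2.imwrite("pics/crop.png",np.vstack([np.hstack([f(a,145,125),f(a,268,198)]),np.hstack([f(b,250,212),f(b,205,107)])]))
```

```text
(no output)
```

View pics/crop.png

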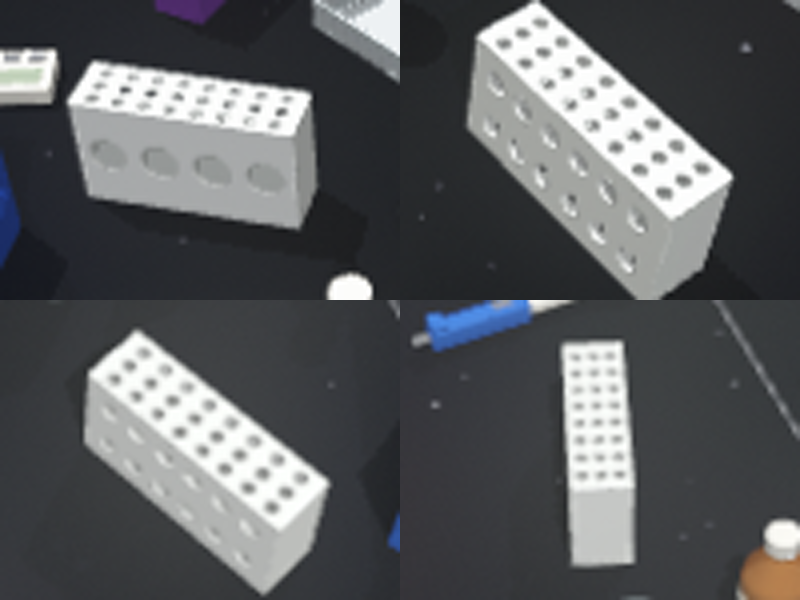

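Top crops: the right rack shows four big holes on the face towards the scene camera. The left rack shows its twelve small holes towards that camera, so its big holes are on the hidden side. Each must be pushed on its big-hole face, so that it falls onto the small-hole face.

```bash
cat > h.py <<'E'
from cell import monitor, viewer
import numpy as np
def ray(n,uv,z):
    i=viewer.camera_info(n);T=np.array(i["camera_from_world"]);R,t=T[:3,:3],T[:3,3]
    c=-R.T@t;d=R.T@np.linalg.inv(i["K"])@np.array([*uv,1.])
    return (c+d*(z-c[2])/d[2])[:2]
E
python3 - <<'E'
from h import *
C={"R scene":("scene",145,125,[(68,102),(92,62),(312,93),(295,135)]),
"R side":("side",250,212,[(137,30),(90,72),(278,230),(328,185)]),
"L scene":("scene",268,198,[(80,38),(135,2),(332,178),(275,218)]),
"L side":("side",205,107,[(163,43),(222,43),(233,187),(171,190)])}
for k,(n,x,y,p) in C.items():
    P=np.array([ray(n,(x+u/4,y+v/4),95) for u,v in p]);e=np.roll(P,-1,0)-P
    print(k,P.round().tolist(),"mid",P.mean(0).round(),"edges",[(round(np.hypot(*v)),round(np.degrees(np.arctan2(v[1],v[0])))) for v in e])
for k,n,uv,z in [("bottle","scene",(234,199),125),("bottle","side",(300,167),125),("beaker","side",(264,188),85),("beaker","scene",(257,178),85),("timer","scene",(147,144),20),("timer","side",(334,330),20),
 ("lid","scene",(244,127),30),("lid","side",(213,285),30),("box","scene",(377,182),61),("box","side",(171,156),61),("pipTip","scene",(388,340),10),("pipEnd","scene",(413,263),20),("pipTip","side",(264,100),10),("pipEnd","side",(211,116),20),
 ("cap","scene",(178,218),119),("cap","scene",(204,236),119),("blueR","scene",(128,175),95),("fillcorner","scene",(178,222),51),("blueR","side",(374,245),95)]:
    print(k,n,ray(n,uv,z).round())
E
```

```text
R scene [[619.0, -299.0], [574.0, -322.0], [498.0, -163.0], [543.0, -140.0]] mid [ 559. -231.] edges [(50, -153), (176, 116), (50, 27), (176, -64)]
R side [[542.0, -148.0], [497.0, -170.0], [570.0, -328.0], [616.0, -309.0]] mid [ 556. -239.] edges [(50, -154), (174, -65), (50, 23), (177, 115)]
L scene [[579.0, 127.0], [531.0, 138.0], [581.0, 305.0], [627.0, 292.0]] mid [579. 216.] edges [(50, 167), (175, 73), (48, -16), (172, -106)]
L side [[577.0, 300.0], [626.0, 283.0], [575.0, 116.0], [526.0, 130.0]] mid [576. 207.] edges [(52, -19), (175, -107), (51, 164), (178, 73)]
bottle scene [663.  18.]
bottle side [652.  -1.]
beaker side [530. -12.]
beaker scene [531.  -8.]
timer scene [ 571. -446.]
timer side [ 556. -465.]
lid scene [ 300. -241.]
lid side [ 297. -243.]
box scene [309. 261.]
box side [291. 240.]
pipTip scene [698. 470.]
pipEnd scene [483. 444.]
pipTip side [708. 466.]
pipEnd side [481. 434.]
cap scene [788. -51.]
cap scene [790.  35.]
blueR scene [ 751. -291.]
fillcorner scene [763. -91.]
blueR side [ 743. -310.]
```

Request:
{"api": "move_arm", "payload": {
  "moves": [0,0,0,-0.074,-0.25,-0.19,0,0,-0.25,-0.19,0,0,-0.25,-0.19,0,0,-0.25,-0.19,0,0,-0.25,-0.19,0,0,-0.25,-0.19,0,0,-0.25,-0.19,0,0,-0.25,-0.19,0,0,-0.25,-0.18,0,0],
  "claw": 95
}}

```text
t: 1.35
eef_pos: [497.8, 232.6, 214.5]
tcp_rot: [-3.142, -0.0, 2.853]
ft_force: [1.5, 1.1, 0.1]
opening: 0.999
grip_force: 0.0
```

```bash
cat > d.py <<'E'
import sys
from h import *
x,y,z,yaw=map(float,sys.argv[1:5]);s=monitor.state();p=s["eef_pos"];w=s["tcp_rot"][2]
d=np.array([x,y])-p[:2];yr=np.radians(yaw)
print("t",s["t"],"pos",p.round(1),"yaw",np.degrees(w).round(2),"F",np.round(s["ft_force"],1),"open",s["opening"])
dy=(np.degrees(w)-yaw+180)%360-180
print("after-turn shift units",np.round(np.array([d@[np.cos(yr),np.sin(yr)],d@[np.sin(yr),-np.cos(yr)],p[2]-z])/150,3),"turn",round(dy/90,3))
E
python3 d.py 496 236 80 163.5
```

```text
t 1.35 pos [497.8 232.6 214.5] yaw 163.46 F [1.5 1.1 0.1] open 0.9989568574810987
after-turn shift units [0.018 0.018 0.897] turn -0.0
```

Request:
{"api": "move_arm", "payload": {
  "moves": [0.018,0.018,0.22,0,0,0,0.22,0,0,0,0.22,0,0,0,0.23,0,-0.08,0,0,0,-0.08,0,0,0,-0.07,0,0,0,0,0,0,0]
}}

```text
t: 2.35
eef_pos: [529.5, 227.3, 82.0]
tcp_rot: [3.141, 0.002, 2.852]
ft_force: [-0.3, 0.4, -1.1]
opening: 0.996
grip_force: 0.0
```

Run:
```python
from h import *
import cv2
a=viewer.read_camera("side");b=viewer.read_camera("wrist")
cv2.imwrite("pics/p1.png",np.hstack([cv2.resize(a[80:230,160:360],(400,300)),cv2.resize(b,(400,300))])[:,:,::-1])
```

```text
(no output)
```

View pics/p1.png

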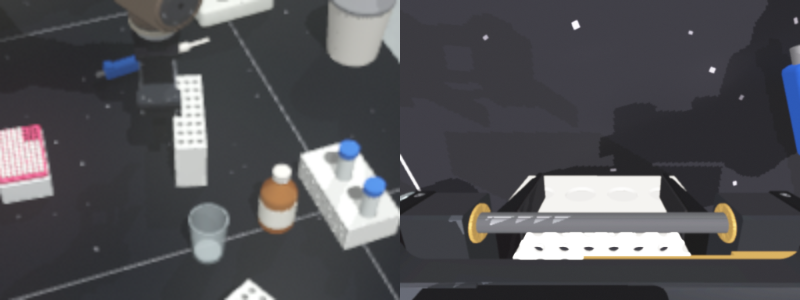

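Left: the fingers stand squarely behind the left rack. The wrist view shows the big-hole face ahead, with both fingers within the rack's width.

Request:
{"api": "move_arm", "payload": {
  "moves": [-0.04,0,0,0,-0.04,0,0,0,-0.04,0,-0.01,0,-0.04,0,-0.015,0,-0.04,0,-0.015,0]
}}

```text
t: 3.08
eef_pos: [557.6, 218.9, 87.3]
tcp_rot: [3.142, 0.0, 2.853]
ft_force: [-0.3, -0.4, -0.3]
opening: 0.998
grip_force: 0.3
```

Request:
{"api": "move_arm", "payload": {
  "moves": [-0.04,0,-0.015,0,-0.04,0,-0.015,0,-0.04,0,-0.01,0,-0.04,0,-0.01,0]
}}

```text
t: 3.58
eef_pos: [580.5, 212.1, 94.7]
tcp_rot: [3.142, 0.0, 2.853]
ft_force: [-0.6, 0.8, -0.6]
opening: 0.998
grip_force: 0.0
```

Run:
```python
from h import *
import cv2
a=viewer.read_camera("side");b=viewer.read_camera("scene")
cv2.imwrite("pics/p2.png",np.hstack([cv2.resize(a[80:230,160:360],(400,300)),cv2.resize(b[165:315,230:430],(400,300))])[:,:,::-1])
```

```text
(no output)
```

View pics/p2.png

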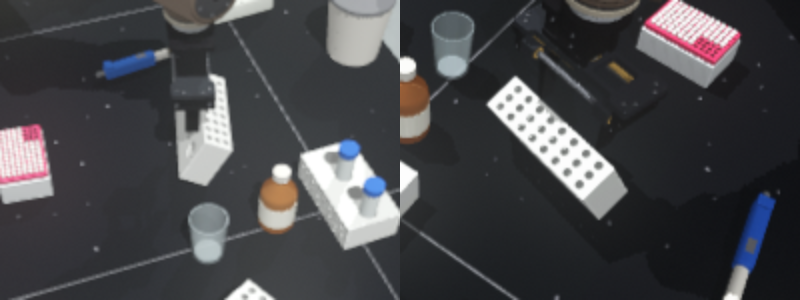

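The left rack is leaning about 25° on its far edge, without sliding. I'll keep pushing.

Request:
{"api": "move_arm", "payload": {
  "moves": [-0.04,0,-0.005,0,-0.04,0,0,0,-0.04,0,0,0,-0.03,0,0,0,0,0,0,0,0,0,0,0,0,0,0,0]
}}

```text
t: 4.55
eef_pos: [601.6, 205.9, 95.4]
tcp_rot: [3.142, -0.0, 2.853]
ft_force: [0.2, -0.6, -0.5]
opening: 0.999
grip_force: 0.0
```

```bash
python3 - <<'E'
from h import *
import cv2
a=viewer.read_camera("side");b=viewer.read_camera("scene")
cv2.imwrite("pics/p3.png",np.hstack([cv2.resize(a[80:230,160:360],(400,300)),cv2.resize(b[165:315,230:430],(400,300))])[:,:,::-1])
E
python3 d.py 635 -198 200 205.5
```

```text
t 4.65 pos [601.6 205.9  95.4] yaw 163.47 F [ 0.3  0.6 -0.4] open 1.001757749983436
after-turn shift units [ 0.958 -2.526 -0.697] turn -0.467
```

View pics/p3.png

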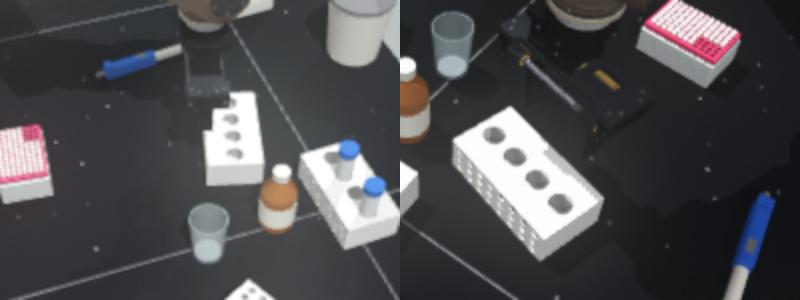

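The left rack lies flat with its four big holes up. Now lift, turn and cross over to the right rack.

Request:
{"api": "move_arm", "payload": {
  "moves": [0,0,-0.25,0,0,0,-0.25,0,0,0,-0.25,0,0,0,0,-0.094,0,0,0,-0.094,0,0,0,-0.094,0,0,0,-0.094,0,0,0,-0.091]
}}

```text
t: 5.65
eef_pos: [601.6, 205.8, 207.9]
tcp_rot: [3.141, 0.0, -2.692]
ft_force: [-0.7, -0.5, -0.0]
opening: 0.998
grip_force: 0.0
```

Request:
{"api": "move_arm", "payload": {
  "moves": [0.1,-0.25,0,0,0.1,-0.25,0,0,0.1,-0.25,0,0,0.1,-0.25,0,0,0.1,-0.25,0,0,0.09,-0.25,0,0,0.09,-0.25,0,0,0.09,-0.25,0,0,0.09,-0.25,0,0,0.09,-0.27,0,0]
}}

```text
t: 6.9
eef_pos: [635.8, -197.9, 208.0]
tcp_rot: [3.142, 0.0, -2.696]
ft_force: [0.1, 0.2, 0.4]
opening: 1.001
grip_force: 0.0
```

```bash
python3 d.py 635 -198 80 205.5
```

```text
t 6.9 pos [ 635.8 -197.9  208. ] yaw -154.49 F [0.1 0.2 0.4] open 1.0006642304020903
after-turn shift units [0.005 0.002 0.853] turn 0.0
```

Request:
{"api": "move_arm", "payload": {
  "moves": [0,0,0.21,0,0,0,0.21,0,0,0,0.21,0,0,0,0.22,0,0.08,0,0,0,0.08,0,0,0,0.08,0,0,0,0,0,0,0]
}}

```text
t: 7.9
eef_pos: [602.8, -213.0, 81.6]
tcp_rot: [-3.141, 0.001, -2.698]
ft_force: [0.3, 0.5, 0.0]
opening: 0.998
grip_force: 0.0
```

Run:
```python
from h import *
import cv2
a=viewer.read_camera("side");b=viewer.read_camera("wrist")
cv2.imwrite("pics/p4.png",np.hstack([cv2.resize(a[180:330,200:400],(400,300)),cv2.resize(b,(400,300))])[:,:,::-1])
```

```text
(no output)
```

View pics/p4.png

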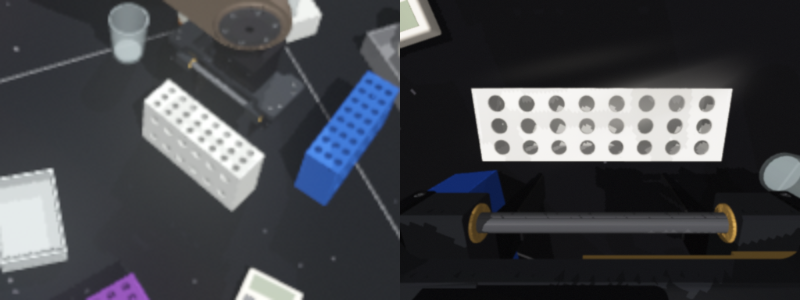

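The gripper is square and centred behind the right rack's big-hole face (the wrist view shows its edges level). Push with the same profile.

Request:
{"api": "move_arm", "payload": {
  "moves": [0.04,0,0,0,0.04,0,0,0,0.04,0,-0.01,0,0.04,0,-0.015,0,0.04,0,-0.015,0,0.04,0,-0.015,0,0.04,0,-0.015,0,0.04,0,-0.01,0,0.04,0,-0.01,0]
}}

```text
t: 9.12
eef_pos: [554.2, -235.6, 93.9]
tcp_rot: [3.141, -0.0, -2.697]
ft_force: [0.7, 0.5, -0.4]
opening: 0.999
grip_force: 0.0
```

Request:
{"api": "move_arm", "payload": {
  "moves": [0.04,0,-0.005,0,0.04,0,0,0,0.04,0,0,0,0.03,0,0,0,0,0,0,0,0,0,0,0,0,0,0,0]
}}

```text
t: 10.0
eef_pos: [534.4, -245.1, 94.6]
tcp_rot: [3.142, 0.0, -2.696]
ft_force: [0.2, 1.0, 0.3]
opening: 1.001
grip_force: 0.0
```

Request:
{"api": "move_arm", "payload": {
  "moves": [0,0,-0.25,0,0,0,-0.25,0,0,0,-0.25,0,-0.2,0,0,0,-0.2,0,0,0,0,0,0,0]
}}

```text
t: 10.75
eef_pos: [589.5, -218.4, 206.8]
tcp_rot: [3.142, 0.0, -2.695]
ft_force: [0.4, -0.0, -0.4]
opening: 1.001
grip_force: 0.0
```

Run:
```python
from h import *
import cv2
a=viewer.read_camera("side");b=viewer.read_camera("scene")
cv2.imwrite("pics/p5.png",np.hstack([cv2.resize(a,(400,300)),cv2.resize(b,(400,300))])[:,:,::-1])
print(monitor.state()["t"])
```

```text
10.85
```

View pics/p5.png

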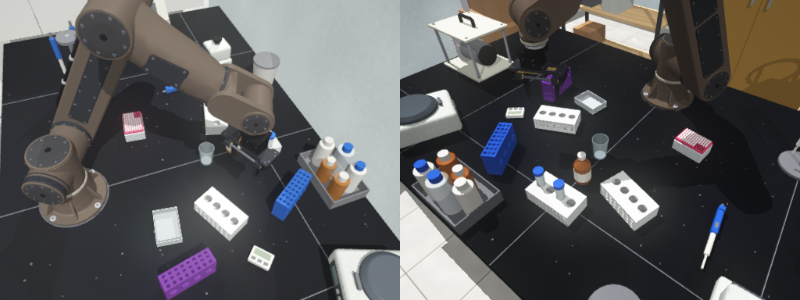

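Both racks lie flat with four big holes up: side view (222,213) and (215,120), scene view (557,120) and (629,199). The bystanders haven't moved and the arm is clear.

```bash
python3 -c "from cell import order;print(order.job_done())"
```

```text
the job is handed in; nothing more can be done
None
```

Both racks were pushed over where they stood and lie flat with their four big holes up; nothing else appears to have moved in the final pictures, and the job was handed in at about 11 s of the 42 s allowed.

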